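# Cure the filled perch hole of a nest box and hang up the lamp

## Robot

A 6-joint arm with a two-finger parallel gripper is mounted at the origin on a cart in front of the work surface, level with it; the furniture and walls round the work are solid. World frame = base frame: x ahead of the robot, y to its left, z up, the work surface at z = 0. Lengths are in mm, angles in rad, forces in N, time in s.
With the tool pointing down it reaches from about 275 to 975 mm from the base axis. Payload 8.4 kg.
Tool frame: the origin (TCP) lies at the very end of the fingers, on their centre line; the grasp point (between the pads) lies 19 mm behind it (manip.tcp_to_grasp is the distance from the TCP to the grasp point, in mm); z points along the fingers, y is the line along which they close (so a half turn about z gives the same grasp; the last joint's range is limited). The gripper opens to 92 mm and grips with 3 to 60 N. Pads are 20 mm wide; open, the fingers measure 128 mm over their backs; the gripper's body (75 mm by 189 mm) begins 69 mm behind the grasp point.
Start: joints at [-1.311, 0.353, 1.633, -0, 1.155, -0.002], TCP at [161.761, -603.706, 214.583] pointing down, gripper open.
Joint ranges: [-2.63, 2.63], [-0.92, 2.1], [0.06, 2.66], [-1.3, 4.44], [0, 2.69], [-3.02, 3.02]. Speed limits (rad/s): [2.22, 2.22, 2.79, 3.14, 3.14, 3.14].

## Interface

Orientations are given as a unit quaternion [x, y, z, w].
In Python, from rig import manip, imaging gives the robot as it stands.
- The arm moves only by the shell command python3 -m jog 'ROWS' [FORCE]. ROWS is text: rows parted by semicolons, each of 7 numbers parted by spaces: the turn, a rotation vector about the world's x, y, z in units of pi/2 rad (1.0 is pi/2 rad), then the shift along the world's x, y, z in units of 400 mm (1.0 is 400 mm), then the closure, from -1 (fully open) to 1 (shut). A call has 1 to 10 rows; each row is the pose to reach, as a shift and turn from the pose commanded when the call began; what a row does not reach only later rows make up. A row lasts 1/10 s, in which the tool goes at most 50 mm and 8.59 degrees, less where a joint would pass 70% of its speed; a pose out of reach is approached as far as the arm can. A call with a number of a shift or a turn outside -1 to 1 is refused whole. A call with a gripper value outside its range is refused whole. The fingers move at their own pace and stop on an object; FORCE is the grip in N (left out, the last holds). Time passes only in rows, so rows that repeat a pose let the fingers close. It gives the time, the measured TCP pose, the force, the opening and the grip force at its end, in the units of the state.
- manip.state(): the state, without advancing time (a new reading comes with each control period).
- imaging.capture(name): name is "scene" or "side" or "wrist"; returns the picture (480x640x3 uint8, red, green, blue); there is no depth.
- imaging.camera_params(name): a dict with "intrinsics" (3x3 intrinsics, pixels), "dist" ([k1, k2, p1, p2, k3] as OpenCV has them; the pictures are not rectified), "rvec" (rotation vector, rad) and "tvec" (3), from world to camera coordinates, as OpenCV has them. Camera axes: x right, y down, z forward; pixel columns grow to the right and rows downward; lengths in mm; the calibration is good to about 2 mm. A picture is of the moment at which its call begins: read the wrist's pose just before it. camera_params takes no time and is no camera call; for the wrist camera it gives the pose at the moment of the call.
- manip.close_job(): hands the job in; it is judged then, once.
The state is a dict: "t": time; "joints": joint angles; "dq": joint speeds; "tau": joint torques, N m; "eef_pos": TCP position; "ee_rot": TCP orientation; "force": force on the tool from outside, world axes, zero at the start; "moment": the same for the moment, N m; "gripper_width": opening from 0.0 (shut) to 1.0 (fully open); "grasp_force": force on a finger pad.
Only numpy, scipy, OpenCV 4.12 (cv2) and the standard library are available. Lean on these libraries where they do the work, as an engineer would, in place of code of your own. Each camera call takes 0.05 s, during which the arm holds its last target. There are 200 camera calls.

## Task

The filler in the old perch hole of the nest box has to be cured, but the box's glue is still wet, so nothing may touch the box: push the turntable round by its pegs until the front of the nest box squarely faces the front edge of the bench (the robot's side), and leave it so. Then take the curing lamp by its handle and hold it still for about three seconds, aimed square at the filler patch with its lens 60 mm away. Finally hang the lamp by its handle on the hook of the hanger and let go; do not shift or knock over the two spray cans, the glue bottle, the cap and the sanding block that stand around.

Things in the scene. Friction and masses are not known exactly. Their poses are not given: they have to be found in the camera images.
- turntable_base: grey cast foot of the turntable, fixed; origin on the turning axis at bench height, axes as the world's. On it turns a plywood disc, radius 168 mm, top 50 mm above the bench, with six upright dowel pegs (14 mm diameter, 35 mm tall, tops 85 mm above the bench) every 60 degrees, 152 mm from the axis. It turns stiffly (about 2 N at a peg) and stays where it is left
- turntable (a joint): angle of the disc, rad, growing counter-clockwise seen from above, turns without a useful stop; 0 and 2 pi: the front of the nest box faces the front edge of the bench (-x)
- peg_0 (a point): top centre of the peg straight in front of the nest box's front (seen from the axis); the other five follow every 60 degrees
- nest_box: wooden nest box fixed on the disc, 100 x 100 mm, a batten behind it (to x = +62 mm, 70 mm wide, 215 mm tall); roof slopes down to the front, reaches to x = -67 mm, 110 mm wide, its top 171 (front) to 197 mm (back) above the disc. Origin on the turning axis, on the disc's top face; the front, with a round dark 28 mm entrance hole 130 mm above the disc, faces its -x
- patch (a point): centre of the filler patch, a pale disc of 18 mm on the front wall 45 mm below the entrance hole, 135 mm above the bench, 50 mm from the turning axis; axes as the nest box (the wall's outward normal is -x)
- lamp: battery lamp, grey head, black battery, black handle on top, 126 x 60 x 114 mm, 0.42 kg, stands upright; origin under its middle, z up. Beam along +x from a 40 mm round lens, its face at x = +66 mm, 31 mm above the base. Handle: straight bar along x, 16 mm wide, 100 to 114 mm above the base; the opening under it spans x = -44 to +44 mm, 60 to 100 mm above the base
- lamp_lens (a point): centre of the lamp's lens face; axes as the lamp, beam along +x
- lamp_focus (a point): the lamp's working point, on the beam axis 60 mm in front of the lens face; axes as the lamp
- lamp_handle (a point): middle of the handle bar, 107 mm above the lamp's base; the bar runs along the lamp's x
- hanger: fixed tool hanger: round dark foot (radius 62 mm), upright 10 mm steel bar at its origin, bent over at the top to a hook that runs level along its own -x with the bar's axis 180 mm above the bench, from x = -14 to -76 mm, and ends in an upturned tip at x = -87 mm (13 mm thick, top 202 mm above the bench). Origin on the post axis at bench height
- hook_seat (a point): top of the hook's level bar, 52 mm from the post, 185 mm above the bench; axes as the hanger (the hook points to -x)
- can_olive: dark red and olive spray can, 67 mm diameter, 190 mm tall, origin under its centre; leave alone
- can_red: grey and red spray can, 67 mm diameter, 190 mm tall, origin under its centre; leave alone
- glue_bottle: white glue bottle with a red nozzle, 50 mm diameter, 157 mm tall, origin under its centre; leave alone
- sanding_block: cork sanding block, 60 x 100 x 28 mm, origin under its centre; leave alone
- cap_yellow: yellow plastic can cap beside the turntable's right rear, 60 mm diameter, 29 mm tall, origin under its centre; leave alone

How it is judged (in metres and radians):
On the way, in this order (a step that is already met when the one before it is completed fails the run):
1. the turntable is at rest with the front of the nest box within 20 degrees of facing the front edge of the bench (x of patch in the frame of turntable_base below -0.047 m and velocity of joint turntable between -0.05 and 0.05 rad/s), for 0.2 s.
2. the lamp is held still for 2.5 s, its beam within 12 degrees of square to the wall, its working point within 12 mm of the patch centre sideways and up or down, and its lens 45 to 75 mm from the wall (y of lamp_focus in the frame of patch between -0.012 and 0.012 m and z of lamp_focus in the frame of patch between -0.012 and 0.012 m and x of lamp_lens in the frame of patch between -0.075 and -0.045 m and angle between the x axis of lamp_lens and the x axis of patch, either way round below 0.21 rad and linear speed of lamp below 0.02 m/s and angular speed of lamp below 0.15 rad/s), for 2.5 s.
At the end, for the whole second after the job is handed in: The lamp hangs at rest by its handle on the hanger's hook, clear of the bench (handle's middle within 60 mm of the middle of the hook's level bar, lamp's base more than 50 mm up), and the front of the nest box still faces the front edge of the bench within 20 degrees (distance between lamp_handle and hook_seat below 0.06 m and contact force between lamp and hanger above 1.5 N and height (world z) of lamp above 0.05 m and linear speed of lamp below 0.03 m/s and angular speed of lamp below 0.3 rad/s and x of patch in the frame of turntable_base below -0.047 m); the robot touches nothing.
It fails at once if the nest box is touched (contact force between nest_box and anything else above 0.5 N).
It fails at once if a spray can, the glue bottle, the cap or the sanding block is shifted by more than 40 mm or tipped over (distance of any of can_olive, can_red, glue_bottle, cap_yellow, sanding_block from where it was at the start of the episode above 0.04 m or angle between any of can_olive, can_red, glue_bottle, cap_yellow, sanding_block's own z axis and vertical above 0.5 rad).
It also fails if it takes over 72 s, if anything falls off the work surface, if the arm or the gripper's body presses on something with over 40 N, if the wrist force passes 120 N, or if a joint passes its speed limit or range.

## Working session

There is one attempt and no reset: what is moved stays moved. The work goes in short steps, Python scripts to look and compute and a shell command to move; the robot and the scene stay as the last step left them, time stands still between calls to the robot, and variables do not carry over. Pictures are saved under pics/ and viewed, at most 10 in all, crops included, and the job is handed in when it is done.

```bash
ls; mkdir -p pics
python3 - <<'E'
from rig import manip, imaging
import cv2,numpy as np
for n in ["scene","side"]:
    im=imaging.capture(n); cv2.imwrite(f"pics/{n}0.png",im[:,:,::-1])
    p=imaging.camera_params(n); R=cv2.Rodrigues(np.array(p["rvec"]))[0]
    print(n,p["intrinsics"],p["dist"],(-R.T@np.array(p["tvec"]).ravel()).round(),R[2].round(2))
print(manip.state())
E
```

```text
pics
scene [[575.44707566   0.         324.98949912]
 [  0.         575.44707566 232.01779786]
 [  0.           0.           1.        ]] [-0.16592732  0.          0.          0.          0.        ] [-451.  943. 1461.] [ 0.53 -0.49 -0.69]
side [[486.30443705   0.         318.25259621]
 [  0.         486.30443705 244.46930167]
 [  0.           0.           1.        ]] [0.00838369 0.         0.         0.         0.        ] [  454. -1141.  1196.] [ 0.05  0.74 -0.67]
{'t': 0.1, 'joints': array([-1.31142881e+00,  3.53585619e-01,  1.63403849e+00, -2.65361431e-05,
        1.15518882e+00, -2.40830865e-03]), 'dq': array([-0.00103286, -0.00094393, -0.00265336, -0.0018102 ,  0.00015538,
       -0.0012761 ]), 'tau': array([ 1.35233691e-03, -5.94905269e+01, -3.34931123e+01,  6.99068327e-02,
        1.82525860e-02, -3.25260305e-05]), 'eef_pos': array([ 161.62350263, -603.29374468,  213.94366301]), 'ee_rot': array([ 9.91445515e-01,  1.30519804e-01, -9.02097620e-05, -6.03551790e-04]), 'force': array([-0.27335912, -0.41536455,  0.22936242]), 'moment': array([-0.02241779, -0.06250239, -0.03579712]), 'grasp_force': 0.0, 'gripper_width': 0.9984744338819713}
```

View pics/scene0.png

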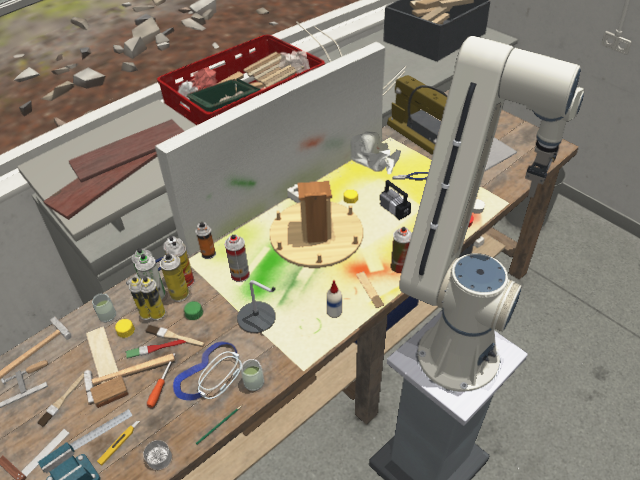

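View pics/side0.png

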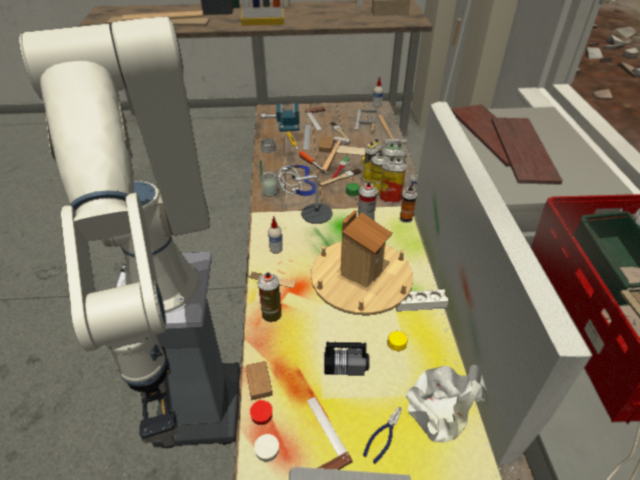

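The scene view shows the turntable near (317,232), hanger foot (256,318), lamp (395,200) and glue bottle (334,298). The side view shows the turntable near (362,275), lamp (346,359), hanger (317,213), olive can (270,297). I'll enlarge both.

```bash
cat > h.py <<'E'
from rig import manip, imaging
import cv2,numpy as np
def cam(n):
    p=imaging.camera_params(n); K=np.array(p["intrinsics"]);d=np.array(p["dist"]);return K,d,np.array(p["rvec"]).ravel(),np.array(p["tvec"]).ravel()
def ray(c,uv):
    K,d,r,t=c;R=cv2.Rodrigues(r)[0]
    q=cv2.undistortPoints(np.array([[uv]],float),K,d).ravel()
    return -R.T@t, R.T@np.array([q[0],q[1],1])
def onz(c,uv,z):
    o,v=ray(c,uv); return (o+v*(z-o[2])/v[2]).round(1)
def proj(c,P):
    K,d,r,t=c;return cv2.projectPoints(np.array(P,float).reshape(-1,3),r,t,K,d)[0].reshape(-1,2).round(1)
E
python3 - <<'E'
import cv2
a=cv2.imread('pics/side0.png')[190:400,240:430]; b=cv2.imread('pics/scene0.png')[170:350,220:440]
cv2.imwrite('pics/s1.png',cv2.resize(a,None,fx=2.85,fy=2.85,interpolation=cv2.INTER_CUBIC))
cv2.imwrite('pics/s2.png',cv2.resize(b,None,fx=3.3,fy=3.3,interpolation=cv2.INTER_CUBIC))
E
```

```text
(no output)
```

View pics/s1.png

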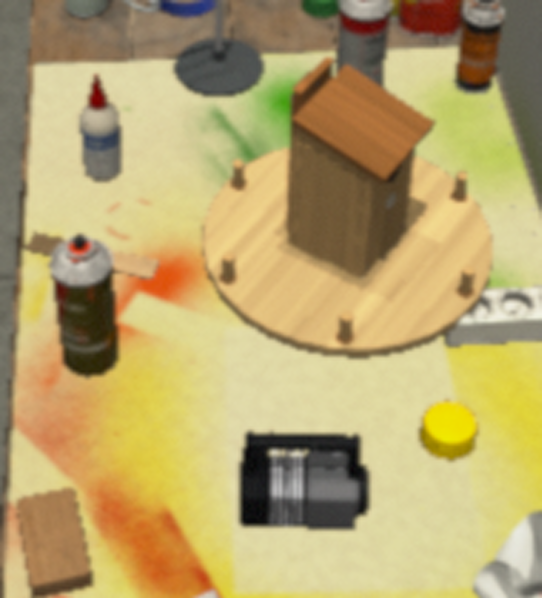

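View pics/s2.png

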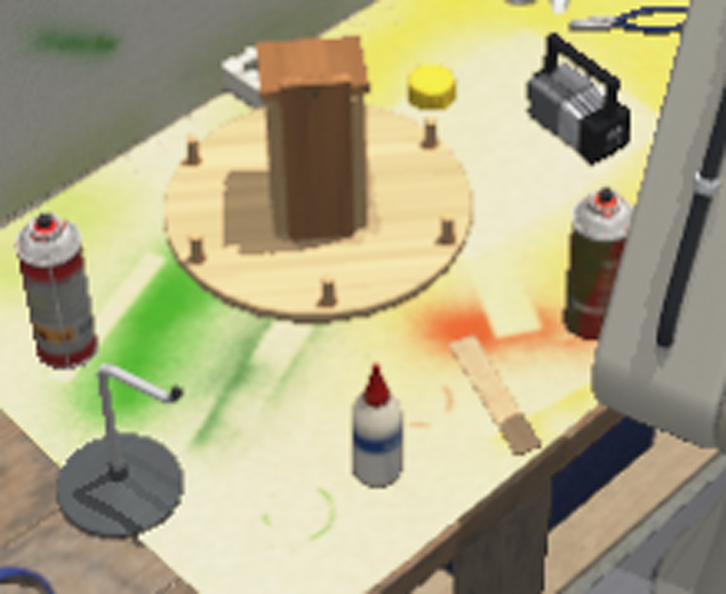

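Side crop: pegs and batten (upper-left of the box) show the front facing away from the robot, towards +x/−y; the lamp beam already points about +x. The scene crop shows the hook running from (102,372) to its tip (175,393).

Run:
```python
from h import *
from scipy.optimize import least_squares
S=cam("side");C=cam("scene")
s=lambda u,v:(240+u/2.85-.3,190+v/2.85-.3); c=lambda u,v:(220+u/3.3-.3,170+v/3.3-.3)
P=[];
for L,f,cc in [([(238,163),(460,176),(467,274),(345,322),(228,260)],s,S),([(192,142),(430,124),(447,222),(327,285),(196,240)],c,C)]:
    q=np.array([onz(cc,f(*p),85)[:2] for p in L]); print(q.tolist()); 
    def r(x):
        a=np.arctan2(q[:,1]-x[1],q[:,0]-x[0]); k=np.round((a-x[2])/(np.pi/3)); a=x[2]+k*np.pi/3
        return np.r_[q[:,0]-x[0]-152*np.cos(a),q[:,1]-x[1]-152*np.sin(a)]
    R=min([least_squares(r,[*q.mean(0),t]) for t in np.linspace(0,1,6)],key=lambda o:o.cost)
    print("center",R.x[:2],"phase deg",np.degrees(R.x[2]),R.cost)
print("side: foot,glue base,olive base,cap top,block top")
for p,z in [((220,67),0),((102,165),0),((90,355),0),((448,422),29),((48,520),28),((255,455),100),((82,240),190),((97,80),157)]: print(p,onz(S,s(*p),z))
print("lamp side handle ends top z114"); 
for p in [(247,436),(358,436)]: print(onz(S,s(*p),114))
print("scene lamp handle ends");
for p in [(553,40),(616,73)]: print(onz(C,c(*p),114))
print("hanger scene: foot, posttop z180, tip z202, corner")
for p,z in [((120,485),5),((104,372),180),((177,391),202),((177,400),180),((377,370),157),((377,470),0),((606,195),190),((45,220),190),((65,350),0)]: print(p,onz(C,c(*p),z))
print("box scene: roof")
for p,z in [((258,45),230),((362,38),230),((369,92),221),((268,95),221)]: print(onz(C,c(*p),z))
print("box side: batten/roof")
for p,z in [((343,66),247),((434,124),221),((387,180),221),((293,112),247),((390,200),135),((365,275),50),((290,235),50),((410,225),50)]: print(p,onz(S,s(*p),z))
```

```text
[[547.2, 59.6], [804.5, 19.4], [782.3, -134.8], [641.2, -193.7], [524.6, -96.3]]
center [664.48888532 -39.09924156] phase deg 21.432382626105696 27.49740180391198
[[798.9, 28.5], [638.0, -176.5], [517.6, -80.2], [538.6, 70.2], [680.0, 123.0]]
center [658.41457583 -25.92031082] phase deg 21.509955446890253 7.483708198506565
side: foot,glue base,olive base,cap top,block top
(220, 67) [543.9 347.4   0. ]
(102, 165) [381.6 159.6   0. ]
(90, 355) [ 368.  -149.5    0. ]
(448, 422) [ 738.9 -287.4   29. ]
(48, 520) [ 330.4 -375.6   28. ]
(255, 455) [ 531.9 -364.8  100. ]
(82, 240) [ 372.8 -157.3  190. ]
(97, 80) [385.4 137.7 157. ]
lamp side handle ends top z114
[ 525.2 -352.7  114. ]
[ 630.1 -359.8  114. ]
scene lamp handle ends
[ 618.7 -353.4  114. ]
[ 531.  -360.1  114. ]
hanger scene: foot, posttop z180, tip z202, corner
(120, 485) [540.1 345.6   5. ]
(104, 372) [531.2 347.7 180. ]
(177, 391) [452.3 325.5 202. ]
(177, 400) [460.  321.4 180. ]
(377, 370) [376.5 156.4 157. ]
(377, 470) [383.3 151.5   0. ]
(606, 195) [ 361.6 -139.1  190. ]
(45, 220) [717.4 272.7 190. ]
(65, 350) [721.5 274.5   0. ]
box scene: roof
[734.1 -20.  230. ]
[ 667.  -103.9  230. ]
[607.7 -56.7 221. ]
[675.8  18.7 221. ]
box side: batten/roof
(343, 66) [659.5  32.6 247. ]
(434, 124) [749.4 -40.4 221. ]
(387, 180) [ 686.  -123.3  221. ]
(293, 112) [597.1 -40.5 247. ]
(390, 200) [704.8 -65.5 135. ]
(365, 275) [678.4 -96.9  50. ]
(290, 235) [601.  -28.9  50. ]
(410, 225) [741.7 -22.3  50. ]
```

```bash
python3 -m jog '0 0 0.1 0.05 0.05 0.15 -1;0 0 0.2 0.1 0.1 0.25 -1;0 0 0.28 0.2 0.18 0.32 -1;0 0 0.36 0.28 0.27 0.4 -1;0 0 0.44 0.37 0.36 0.45 -1;0 0 0.52 0.45 0.45 0.5 -1;0 0 0.6 0.54 0.54 0.5 -1;0 0 0.68 0.63 0.63 0.5 -1;0 0 0.74 0.72 0.72 0.5 -1;0 0 0.74 0.8 0.78 0.5 -1' 20
python3 -m jog '0 0 0 0 0 0 -1;0 0 0 0.05 0.05 0 -1;0 0 0 0.1 0.1 0 -1;0 0 0 0.1 0.1 0 -1;0 0 0 0.1 0.1 0 -1'
python3 - <<'E'
from h import *
print(manip.state())
p=cam("wrist"); R=cv2.Rodrigues(p[2])[0]; print(-R.T@p[3],R)
im=imaging.capture("wrist"); cv2.imwrite("pics/w1.png",im[:,:,::-1])
np.savez("pics/w1.npz",*p)
E
```

```text
t: 1.1
eef_pos: [462.7, -307.1, 414.5]
ee_rot: [0.756, 0.655, -0.0, 0.0]
force: [0.5, -0.8, -0.0]
gripper_width: 1.0
grasp_force: 0.0
t: 1.6
eef_pos: [501.3, -269.2, 413.8]
ee_rot: [0.757, 0.654, -0.0, -0.0]
force: [0.1, -0.8, 0.1]
gripper_width: 1.004
grasp_force: 0.0
{'t': 1.6, 'joints': array([-4.95095067e-01,  1.39005516e-01,  1.48241044e+00, -5.78941931e-04,
        1.52119140e+00, -3.49179984e-01]), 'dq': array([-2.02831960e-02, -4.94751483e-03,  2.59750126e-03, -3.12207216e-03,
       -9.80355753e-06, -3.04963503e-03]), 'tau': array([ 1.26330469e+00, -4.83114123e+01, -3.84591687e+01,  2.15787515e-01,
        3.86232728e-03,  9.67341615e-02]), 'eef_pos': array([ 501.34072299, -269.23073743,  413.78684359]), 'ee_rot': array([ 7.56759132e-01,  6.53693564e-01, -4.50516960e-04, -3.71520380e-04]), 'force': array([ 0.14681227, -0.76962987,  0.06724244]), 'moment': array([-0.03630016, -0.11243174, -0.00304105]), 'grasp_force': 0.0, 'gripper_width': 1.0036238171392817}
[ 513.01168045 -191.88830711  583.37889455] [[ 9.89462174e-01 -1.44789304e-01 -8.14122951e-04]
 [-1.38835675e-01 -9.50342295e-01  2.78521415e-01]
 [-4.11006172e-02 -2.75473376e-01 -9.60429674e-01]]
```

View pics/w1.png

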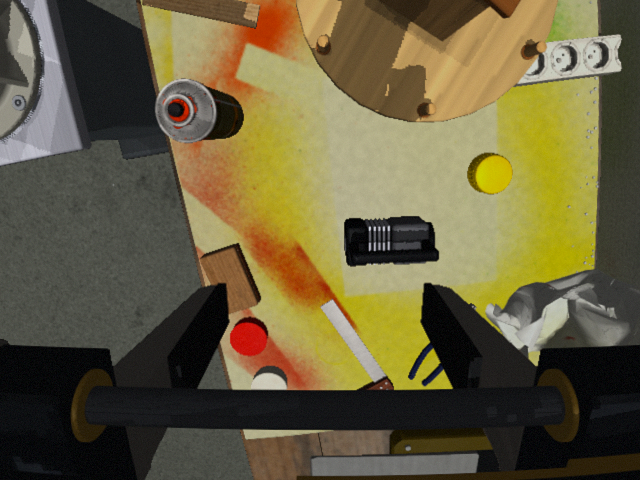

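Wrist view: peg tops at about (323,42), (427,109), (530,48), the lamp with handle from (347,258) to (438,256), olive can (180,110), cap (490,173), sanding block (230,275). The camera sits on tool +x, so I'll flip the tool to keep it off the box.

Run:
```python
from h import *
from scipy.optimize import least_squares
z=np.load("pics/w1.npz"); W=[z[k] for k in z.files];S=cam("side");C=cam("scene")
s=lambda p:(240+(p[0]+.5)/2.85-.5,190+(p[1]+.5)/2.85-.5); c=lambda p:(220+(p[0]+.5)/3.3-.5,170+(p[1]+.5)/3.3-.5)
w=[(323,42),(427,109),(530,48)]
for p in w: print("peg W",onz(W,p,85))
obs=[(W,p) for p in w]+[(S,s(p)) for p in [(238,163),(460,176),(467,274),(345,322),(228,260)]]+[(C,c(p)) for p in [(192,142),(430,124),(447,222),(327,285),(196,240)]]
def res(x):
    a=x[2]+np.arange(6)*np.pi/3; P=np.c_[x[0]+152*np.cos(a),x[1]+152*np.sin(a),np.full(6,85)]
    out=[]
    for cc,p in obs:
        q=proj(cc,P)-np.array(p); out+=q[np.argmin((q**2).sum(1))].tolist()
    return np.array(out)
r=least_squares(res,[661,-33,.375],diff_step=1e-3,loss='soft_l1'); print(r.x,np.degrees(r.x[2]),res(r.x).reshape(-1,2))
for p in [(347,258),(438,255)]: print("handle",onz(W,p,114))
print("can top",onz(W,(180,110),190),"cap",onz(W,(490,172),29),"block",onz(W,(228,272),28))
for cc,f,a,b in [(S,s,(247,436),(358,436)),(C,c,(553,40),(616,73))]: print(f(a),f(b))
def tri(L):
    A=np.zeros((3,3));b=np.zeros(3)
    for cc,p in L:
        o,v=ray(cc,p);v/=np.linalg.norm(v);M=np.eye(3)-np.outer(v,v);A+=M;b+=M@o
    return np.linalg.solve(A,b).round(1)
print("handle ends tri", tri([(W,(347,258)),(S,s((247,436))),(C,c((616,73)))]),tri([(W,(438,255)),(S,s((358,436))),(C,c((553,40)))]))
```

```text
peg W [525.4 -91.9  85. ]
peg W [ 639.6 -184.6   85. ]
peg W [ 770.9 -129.1   85. ]
[ 6.63585243e+02 -3.30000000e+01  3.70393333e-01] 21.22197471264641 [[-3.5        -3.        ]
 [ 0.5        -1.3       ]
 [ 8.8        -1.8       ]
 [-0.68421053 -0.46842105]
 [ 0.12105263 -0.52982456]
 [-0.43508772 -1.51578947]
 [-0.72807018 -2.65789474]
 [-1.0754386  -1.80350877]
 [ 0.26666667 -1.68181818]
 [ 0.84545455 -1.12727273]
 [ 0.79393939 -1.72424242]
 [ 0.45757576 -2.21515152]
 [ 0.05454545 -1.77878788]]
handle [ 518.1 -349.6  114. ]
handle [ 632.2 -362.4  114. ]
can top [ 377.5 -151.9  190. ] cap [ 736.3 -280.8   29. ] block [ 338.6 -374.8   28. ]
(326.3421052631579, 342.6578947368421) (365.2894736842105, 342.6578947368421)
(387.22727272727275, 181.77272727272728) (406.31818181818187, 191.77272727272728)
handle ends tri [ 522.9 -352.   118.5] [ 629.3 -360.7  110.2]
```

```bash
sed -i 's/reshape(-1,2).round(1)/reshape(-1,2)/' h.py
python3 - <<'E'
from h import *
from scipy.optimize import least_squares
z=np.load("pics/w1.npz"); W=[z[k] for k in z.files];S=cam("side");C=cam("scene")
s=lambda p:(240+(p[0]+.5)/2.85-.5,190+(p[1]+.5)/2.85-.5); c=lambda p:(220+(p[0]+.5)/3.3-.5,170+(p[1]+.5)/3.3-.5)
obs=[(S,s(p)) for p in [(238,163),(460,176),(467,274),(345,322),(228,260)]]+[(C,c(p)) for p in [(192,142),(430,124),(447,222),(327,285),(196,240)]]
def pts(x):
    a=x[2]+np.arange(6)*np.pi/3; return np.c_[x[0]+152*np.cos(a),x[1]+152*np.sin(a),np.full(6,x[3])]
def res(x):
    P=pts(x);out=[]
    for cc,p in obs:
        q=proj(cc,P)-np.array(p); out+=q[np.argmin((q**2).sum(1))].tolist()
    return np.array(out)
r=least_squares(res,[661,-33,.375,80]); print(r.x,np.degrees(r.x[2]),2*r.cost)
x=r.x.copy();x[3]=85;print(pts(x).round(0).tolist(),proj(W,pts(x)).round(0).tolist())
E
```

```text
[ 6.65591707e+02 -3.16796652e+01  3.75757162e-01  7.67154114e+01] 21.529299482328554 4.45297208637299
[[807.0, 24.0, 85.0], [688.0, 119.0, 85.0], [547.0, 63.0, 85.0], [524.0, -87.0, 85.0], [643.0, -182.0, 85.0], [785.0, -126.0, 85.0]] [[550.0, -90.0], [440.0, -167.0], [322.0, -103.0], [321.0, 38.0], [430.0, 106.0], [541.0, 44.0]]
```

```bash
python3 -m jog '0 0 0.095 0.05 0.03 -0.05 -1;0 0 0.19 0.1 0.06 -0.1 -1;0 0 0.285 0.15 0.09 -0.15 -1;0 0 0.38 0.2 0.12 -0.2 -1;0 0 0.475 0.25 0.15 -0.25 -1;0 0 0.57 0.3 0.18 -0.3 -1;0 0 0.665 0.354 0.218 -0.35 -1;0 0 0.76 0.354 0.218 -0.4 -1;0 0 0.855 0.354 0.218 -0.435 -1;0 0 0.95 0.354 0.218 -0.435 -1'
python3 -m jog '0 0 0.09 0 0 0 -1;0 0 0.18 0 0 0 -1;0 0 0.27 0 0 0 -1;0 0 0.36 0 0 0 -1;0 0 0.45 0 0 0 -1;0 0 0.54 0 0 0 -1;0 0 0.63 0 0 0 -1;0 0 0.72 0 0 0 -1;0 0 0.79 0 0 0 -1;0 0 0.79 0 0 0 -1'
python3 - <<'E'
from h import *
print(manip.state()['joints'])
E
```

```text
t: 2.65
eef_pos: [641.5, -182.8, 237.5]
ee_rot: [0.11, 0.994, 0.0, -0.002]
force: [-0.8, 0.6, 0.9]
gripper_width: 1.002
grasp_force: 0.0
t: 3.65
eef_pos: [642.7, -183.3, 240.3]
ee_rot: [-0.486, 0.874, -0.0, -0.0]
force: [-0.5, -0.3, 0.0]
gripper_width: 1.001
grasp_force: 0.0
[-2.79804204e-01  3.99144821e-01  1.50668889e+00 -4.11679118e-04
  1.23588635e+00 -2.86635788e+00]
```

```bash
python3 -m jog '0 0 0 0 0.003 -0.09 -1;0 0 0 0 0.003 -0.18 -1;0 0 0 0 0.003 -0.26 -1;0 0 0 0 0.003 -0.34 -1;0 0 0 0 0.003 -0.4 -1;0 0 0 0 0.003 -0.45 -1;0 0 0 0 0.003 -0.45 0.4;0 0 0 0 0.003 -0.45 0.4;0 0 0 0 0.003 -0.45 0.4;0 0 0 0 0.003 -0.45 0.4'
python3 - <<'E'
from h import *
im=imaging.capture("wrist"); cv2.imwrite("pics/w2.png",im[:,:,::-1])
c=np.array([665.6,-31.7]);p0=np.array(manip.state()['eef_pos'][:2]);print(p0)
f0=-98.5
for k in range(1,31):
    f=np.radians(f0-k*142/30); p=c+152*np.array([np.cos(f),np.sin(f)]); 
    print(k,((p-p0)/400).round(3), round(-118*k/30/90,3))
E
```

```text
t: 4.65
eef_pos: [644.3, -181.0, 61.7]
ee_rot: [-0.486, 0.874, -0.001, 0.001]
force: [0.2, -0.3, 0.7]
gripper_width: 0.677
grasp_force: 0.0
[ 644.13004951 -180.87639581]
1 [-0.033  0.003] -0.044
2 [-0.064  0.011] -0.087
3 [-0.093  0.022] -0.131
4 [-0.121  0.036] -0.175
5 [-0.149  0.051] -0.219
6 [-0.174  0.069] -0.262
7 [-0.199  0.089] -0.306
8 [-0.221  0.111] -0.35
9 [-0.242  0.134] -0.393
10 [-0.261  0.16 ] -0.437
11 [-0.277  0.186] -0.481
12 [-0.292  0.214] -0.524
13 [-0.303  0.243] -0.568
14 [-0.313  0.273] -0.612
15 [-0.32   0.304] -0.656
16 [-0.324  0.335] -0.699
17 [-0.326  0.366] -0.743
18 [-0.326  0.397] -0.787
19 [-0.322  0.429] -0.83
20 [-0.316  0.459] -0.874
21 [-0.308  0.49 ] -0.918
22 [-0.297  0.519] -0.961
23 [-0.284  0.548] -1.005
24 [-0.268  0.575] -1.049
25 [-0.25   0.601] -1.093
26 [-0.231  0.625] -1.136
27 [-0.209  0.648] -1.18
28 [-0.185  0.668] -1.224
29 [-0.16   0.687] -1.267
30 [-0.133  0.704] -1.311
```

View pics/w2.png

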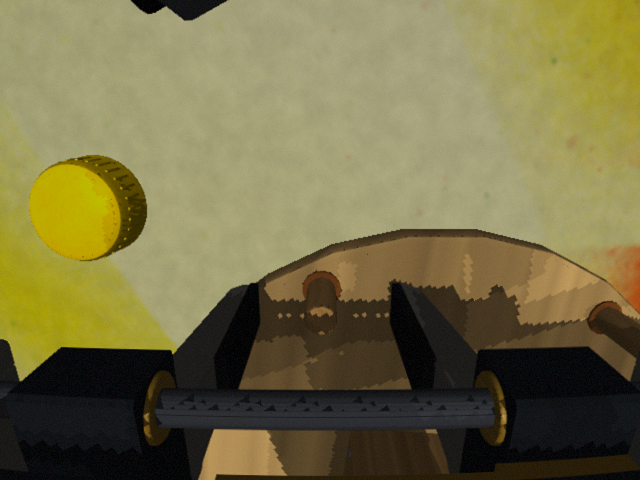

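The wrist view shows the peg (top 322,280) between the half-closed fingers, as intended. I'll finish the caging and push round.

```bash
python3 -m jog '0 0 0 0 0 0 0.4;0 0 0 0 0 0 0.4;0 0 0 0 0 0 0.4;0 0 0 0 0 0 0.4;0 0 0 0 0 0 0.4;0 0 0 0 0 0 0.4'
python3 -m jog '0 0 -0.044 -0.033 0.003 0 0.4;0 0 -0.087 -0.064 0.011 0 0.4;0 0 -0.131 -0.093 0.022 0 0.4;0 0 -0.175 -0.121 0.036 0 0.4;0 0 -0.219 -0.149 0.051 0 0.4;0 0 -0.262 -0.174 0.069 0 0.4;0 0 -0.306 -0.199 0.089 0 0.4;0 0 -0.35 -0.221 0.111 0 0.4;0 0 -0.393 -0.242 0.134 0 0.4;0 0 -0.393 -0.242 0.134 0 0.4'
```

```text
t: 5.3
eef_pos: [643.4, -180.5, 60.2]
ee_rot: [-0.486, 0.874, 0.0, -0.0]
force: [-0.7, -0.1, -0.6]
gripper_width: 0.298
grasp_force: 0.0
t: 6.3
eef_pos: [545.6, -126.2, 60.2]
ee_rot: [-0.198, 0.98, 0.0, -0.0]
force: [0.7, -0.7, 0.3]
gripper_width: 0.298
grasp_force: 0.0
```

```bash
python3 -m jog '0 0 -0.044 -0.019 0.026 0 0.4;0 0 -0.088 -0.035 0.052 0 0.4;0 0 -0.131 -0.05 0.08 0 0.4;0 0 -0.175 -0.061 0.109 0 0.4;0 0 -0.219 -0.071 0.139 0 0.4;0 0 -0.263 -0.078 0.17 0 0.4;0 0 -0.306 -0.082 0.201 0 0.4;0 0 -0.35 -0.084 0.232 0 0.4;0 0 -0.394 -0.084 0.263 0 0.4;0 0 -0.437 -0.08 0.295 0 0.4'
python3 - <<'E'
from h import *
im=imaging.capture("scene"); cv2.imwrite("pics/s3.png",cv2.resize(im[170:350,220:440,::-1],None,fx=3.3,fy=3.3,interpolation=cv2.INTER_CUBIC))
s=manip.state();print(s['eef_pos'],s['force'],s['joints'])
E
```

```text
t: 7.3
eef_pos: [515.1, -9.0, 60.4]
ee_rot: [0.144, 0.99, -0.0, 0.0]
force: [0.5, -2.4, 1.5]
gripper_width: 0.302
grasp_force: 1.0
[515.46103729  -7.54311188  60.42651252] [0.585189   0.01841495 0.29354261] [-1.77795173e-02  3.93116909e-01  1.98965844e+00  4.94682683e-04
  7.58170206e-01 -1.29642530e+00]
```

View pics/s3.png

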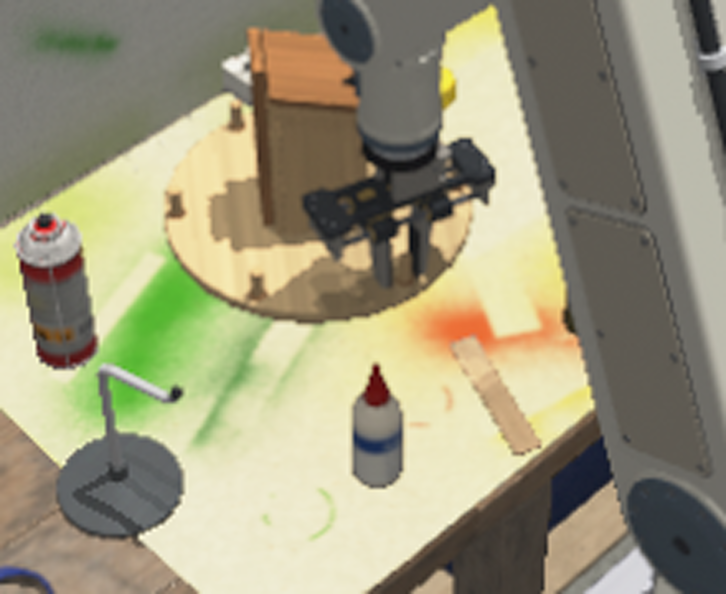

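The crop shows the box turned along, its batten now rear-left and the fingers round the peg near (400,270). Continue to the end.

```bash
python3 -m jog '0 0 -0.044 0.006 0.03 0 0.4;0 0 -0.088 0.014 0.061 0 0.4;0 0 -0.131 0.025 0.09 0 0.4;0 0 -0.175 0.038 0.119 0 0.4;0 0 -0.219 0.054 0.146 0 0.4;0 0 -0.263 0.072 0.172 0 0.4;0 0 -0.306 0.091 0.196 0 0.4;0 0 -0.35 0.113 0.219 0 0.4;0 0 -0.394 0.137 0.239 0 0.4;0 0 -0.437 0.162 0.258 0 0.4'
python3 -m jog '0 0 -0.03 0.015 0.01 0 0.4;0 0 -0.044 0.027 0.017 0 0.4;0 0 -0.044 0.038 0.023 0 0.4;0 0 -0.044 0.038 0.023 0 0.4;0 0 -0.044 0.038 0.023 0 0.4;0 0 -0.044 0.03 0.017 0 0.4;0 0 -0.044 0.03 0.017 0 0.2;0 0 -0.044 0.03 0.017 0 0;0 0 -0.044 0.03 0.017 0 -0.4;0 0 -0.044 0.03 0.017 0 -1'
python3 -m jog '0 0 0 0 0 0 -0.4;0 0 0 0 0 0 -0.4;0 0 0 0 0 0 -0.4;0 0 0 0 0 0.1 -0.4;0 0 0 0 0 0.2 -0.4;0 0 0 0 0 0.3 -0.4;0 0 0 0 0 0.4 -0.4;0 0 0 -0.1 0.02 0.5 -0.4;0 0 0 -0.22 0.02 0.6 -0.4;0 0 0 -0.34 0.02 0.7 -0.4'
python3 - <<'E'
from h import *
for n in ["scene","side"]: cv2.imwrite(f"pics/{n}4.png",imaging.capture(n)[:,:,::-1])
a=cv2.imread('pics/side4.png')[200:400,240:430]; b=cv2.imread('pics/scene4.png')[170:350,220:440]
i=np.zeros((600,800,3),np.uint8);a=cv2.resize(a,(380,400),interpolation=2);b=cv2.resize(b,(418,342),interpolation=2);i[:400,:380]=a;i[:342,380:798]=b;cv2.imwrite('pics/c4.png',i[:400])
print(manip.state()['joints'])
E
```

```text
t: 8.35
eef_pos: [579.2, 94.1, 59.9]
ee_rot: [0.468, 0.884, -0.001, -0.001]
force: [-2.6, -1.6, 1.7]
gripper_width: 0.298
grasp_force: 1.1
t: 9.35
eef_pos: [591.5, 101.1, 60.3]
ee_rot: [0.498, 0.867, 0.0, 0.0]
force: [-0.1, -0.4, 0.3]
gripper_width: 0.63
grasp_force: 0.0
t: 10.35
eef_pos: [478.6, 109.0, 320.8]
ee_rot: [0.498, 0.867, 0.0, 0.0]
force: [-0.1, 0.0, 1.4]
gripper_width: 0.699
grasp_force: 0.0
[ 2.21457794e-01  4.15159316e-02  1.77697097e+00  3.09438602e-04
  1.31721823e+00 -3.06616749e-01]
```

View pics/c4.png

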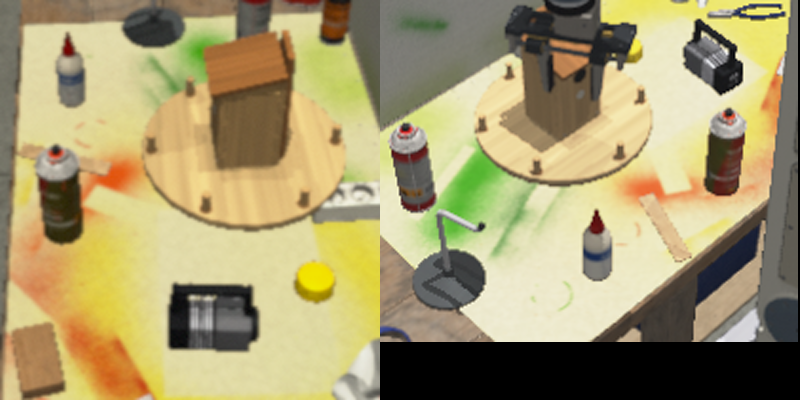

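Both views show the box front now facing the robot side, objects undisturbed. Pegs: side crop (151,145), (206,203), (304,198), (335,135); scene crop (509,72), (480,125), (536,167), (618,152), (640,97). Checking the angle.

Run:
```python
from h import *
from scipy.optimize import least_squares
S=cam("side");C=cam("scene")
s=lambda p:(240+(p[0]+.5)/2-.5,200+(p[1]+.5)/2-.5); c=lambda p:(220+(p[0]-380+.5)/1.9-.5,170+(p[1]+.5)/1.9-.5)
obs=[(S,s(p)) for p in [(151,145),(206,203),(304,198),(335,135)]]+[(C,c(p)) for p in [(509,72),(480,125),(536,167),(618,152),(640,97)]]
def pts(x):
    a=x[2]+np.arange(6)*np.pi/3; return np.c_[x[0]+152*np.cos(a),x[1]+152*np.sin(a),np.full(6,x[3])]
def res(x):
    P=pts(x);out=[]
    for cc,p in obs:
        q=proj(cc,P)-np.array(p); out+=q[np.argmin((q**2).sum(1))].tolist()
    return np.array(out)
for i in (0,.2,-.2):
    r=least_squares(res,[665,-32,i,77]); print(r.x,np.degrees(r.x[2]),2*r.cost)
# box roof front edge, side crop and scene crop
print("roof front edge side", onz(S,s((206,68)),217),onz(S,s((213,98)),217))
```

```text
[ 6.66947832e+02 -3.08676024e+01 -7.40477884e-04  5.92742621e+01] -0.04242625755793005 0.9894054393372315
[ 6.66947832e+02 -3.08676024e+01 -7.40477500e-04  5.92742620e+01] -0.042426235550859726 0.9894054393371955
[ 6.66947832e+02 -3.08676023e+01 -7.40477559e-04  5.92742622e+01] -0.04242623896601298 0.989405439337206
roof front edge side [600.1 -28.  217. ] [603.4 -95.7 217. ]
```

Turntable angle ≈ 0°, axis (666,−31), so the patch is about (616,−31,135). Now over to the lamp.

```bash
python3 -m jog '0 0 0.06 0.02 -0.05 0 -1;0 0 0.12 0.04 -0.15 0 -1;0 0 0.18 0.06 -0.25 0 -1;0 0 0.24 0.09 -0.35 0 -1;0 0 0.3 0.11 -0.46 0 -1;0 0 0.36 0.13 -0.57 0 -1;0 0 0.42 0.15 -0.68 0 -1;0 0 0.48 0.18 -0.79 0 -1;0 0 0.54 0.21 -0.9 -0.02 -1;0 0 0.6 0.24 -1 -0.05 -1'
python3 -m jog '0 0 0 0 -0.08 -0.08 -1;0 0 0 0 -0.12 -0.15 -1;0 0 0 0 -0.12 -0.15 -1;0 0 0 0 -0.12 -0.15 -1'
python3 - <<'E'
from h import *
s=manip.state();print(s['eef_pos'],s['ee_rot'],s['joints'])
p=cam("wrist");im=imaging.capture("wrist"); cv2.imwrite("pics/w5.png",im[:,:,::-1]);np.savez("pics/w5.npz",*p)
E
```

```text
t: 11.45
eef_pos: [576.7, -293.8, 299.1]
ee_rot: [0.049, 0.999, -0.0, 0.0]
force: [0.7, 0.6, -0.1]
gripper_width: 0.999
grasp_force: 0.0
t: 11.85
eef_pos: [575.7, -338.9, 238.9]
ee_rot: [0.051, 0.999, 0.001, -0.001]
force: [-0.1, -0.0, 0.4]
gripper_width: 1.0
grasp_force: 0.0
[ 575.74692448 -338.87538502  238.9183272 ] [ 5.09069427e-02  9.98702920e-01  5.92894048e-04 -7.81051995e-04] [-5.34402455e-01  4.00830543e-01  1.50719357e+00  3.42814068e-04
  1.23550285e+00 -2.00345394e+00]
```

View pics/w5.png

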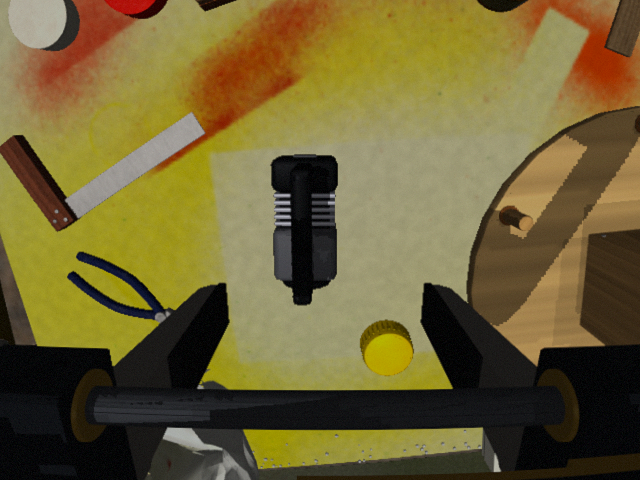

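Wrist view: handle runs from about (300,166) to (302,302), lamp beam pointing down the image (+x).

Run:
```python
from h import *
z=np.load("pics/w5.npz"); W=[z[k] for k in z.files]
a=onz(W,(300,166),114);b=onz(W,(302,301),114);d=b-a;L=np.linalg.norm(d);print(a,b,L,np.degrees(np.arctan2(d[1],d[0])),(a+b)/2)
for p in [(273,222),(336,222),(274,270),(336,270)]: print(onz(W,p,60))
g=(a+b)/2-24*d/L; t=manip.state()['eef_pos'];print(g,(g-t)/400)
```

```text
[ 521.3 -351.8  114. ] [ 629.1 -363.   114. ] 108.38025650458674 -5.931526924919753 [ 575.2 -357.4  114. ]
[ 573.  -385.9   60. ]
[ 578.8 -329.    60. ]
[ 619.  -391.3   60. ]
[ 624.8 -333.3   60. ]
[ 551.32849348 -354.91984348  114.        ] [-0.06274022 -0.04061376 -0.31573646]
```

```bash
python3 -m jog '0 0 0 -0.062 -0.04 -0.02 -1;0 0 0 -0.062 -0.04 -0.1 -1;0 0 0 -0.062 -0.04 -0.18 -1;0 0 0 -0.062 -0.04 -0.26 -1;0 0 0 -0.062 -0.04 -0.33 -1;0 0 0 -0.062 -0.04 -0.382 -1;0 0 0 -0.062 -0.04 -0.382 -1;0 0 0 -0.062 -0.04 -0.382 1;0 0 0 -0.062 -0.04 -0.382 1;0 0 0 -0.062 -0.04 -0.382 1' 50
python3 -m jog '0 0 0 0 0 0 1;0 0 0 0 0 0 1;0 0 0 0 0 0 1;0 0 0 0 0 0 1;0 0 0 0 0 0 1;0 0 0 0 0 0 1;0 0 0 0 0 0 1;0 0 0 0 0 0 1'
```

```text
t: 12.9
eef_pos: [552.3, -355.5, 88.8]
ee_rot: [0.05, 0.999, -0.001, 0.001]
force: [0.5, 0.1, -0.7]
gripper_width: 0.759
grasp_force: 0.0
t: 13.7
eef_pos: [551.1, -355.0, 86.7]
ee_rot: [0.051, 0.999, 0.0, -0.0]
force: [-0.2, 0.4, -0.2]
gripper_width: 0.169
grasp_force: 50.0
```

```bash
python3 -m jog '0 0 0 0 0 0.05 1;0 0 0 0 0 0.14 1;0 0 0 0 0 0.24 1;0 0 0 -0.02 0.02 0.34 1;0 0 0 -0.06 0.07 0.44 1;0 0 0.02 -0.12 0.15 0.52 1;0 0 0.04 -0.18 0.25 0.53 1;0 0 0.065 -0.23 0.35 0.53 1;0 0 0.065 -0.278 0.45 0.53 1;0 0 0.065 -0.278 0.55 0.53 1'
python3 -m jog '0 0 0 0 0.09 0 1;0 0 0 0 0.17 0 1;0 0 0 0 0.23 0 1;0 0 0 0 0.26 0 1;0 0 0 0 0.26 0 1;0 0 0 0 0.26 0 1'
python3 - <<'E'
from h import *
s=manip.state();print(s['eef_pos'],s['ee_rot'],s['joints'],s['force'],s['moment'])
E
```

```text
t: 14.7
eef_pos: [436.9, -133.6, 298.4]
ee_rot: [0.0, 1.0, 0.0, -0.001]
force: [1.3, 0.3, -4.0]
gripper_width: 0.168
grasp_force: 50.0
t: 15.3
eef_pos: [439.9, -31.6, 298.7]
ee_rot: [-0.001, 1.0, -0.0, -0.0]
force: [0.4, 0.7, -3.9]
gripper_width: 0.167
grasp_force: 50.0
[439.88305338 -31.62605595 298.68679784] [-8.01931068e-04  9.99999606e-01 -3.06569653e-04 -2.26845022e-04] [-7.46481219e-02 -2.27471317e-02  1.89773591e+00 -6.76573175e-04
  1.26701012e+00 -1.64684579e+00] [ 0.44959081  0.67112891 -3.89335921] [ 0.04845159 -0.03944099 -0.01519173]
```

```bash
python3 -m jog '0 0 0 0 0 -0.05 1;0 0 0 0 0 -0.12 1;0 0 0 0 0 -0.2 1;0 0 0 0 0 -0.25 1;0 0 0 0 0 -0.27 1;0 0 0 0 0 -0.27 1'
python3 - <<'E'
from h import *
S=cam("side");C=cam("scene")
im=imaging.capture("scene");sd=imaging.capture("side");cv2.imwrite("pics/scene6.png",im[:,:,::-1]);cv2.imwrite("pics/side6.png",sd[:,:,::-1])
t=manip.state()['eef_pos'];print(t)
print("hole,patch pred",proj(C,[[616,-31,180],[616,-31,135]]))
u,v=proj(C,[[616,-31,180]])[0].astype(int)
roi=im[v-12:v+60,u-25:u+25].astype(int);g=roi.sum(2)//3
for r in g[::3]: print(' '.join(f'{x:3d}' for x in r[::3]))
# lamp dark mask in side: expected handle-top corners
h=t+np.array([24,0,0]);h[2]=t[2]-86.7+114
print("handle ends pred",proj(S,[h+[-54,-8,0],h+[54,-8,0]]))
E
```

```text
t: 15.9
eef_pos: [439.5, -31.9, 190.2]
ee_rot: [0.0, 1.0, -0.0, -0.001]
force: [-0.1, -0.5, -2.8]
gripper_width: 0.172
grasp_force: 50.0
[440.70465602 -31.61846479 191.7125764 ]
hole,patch pred [[324.40066859 209.25646678]
 [324.65469653 219.14196458]]
 75 122 130 134 136 135 147 141 148 139 144 131 136  93 203  93 160
 83  73 116 130 133 135 135 147 141 148 139 127 131 202 215  89  91
 85  83  79 109 130 134 134 134 145 139  85  83 141 209 223 223 180
 87  84  84  79 102 131 135 135 112  43  84  87 150 205 206 206 186
 87  84  84  83  77  94 129  64  35  30  84  87 150 194  70  76  34
 87  84  86  83  81  83  75  87  28  64  85  87  73  47  44  45  48
 87  84  85  84  81  87  87  88  83  83  84  89  71  39  46  44  45
 86  84  86  84  84  88  85  88  85 105  84  91 147  66  36  49  45
 87  84  85  83  84  89  86  88  93  91  84  94 131  72  73  52  52
 87  85  85  84  86  90  84  87  82  81  84  92 124 208 119  73  66
 87  84  85  85  87  90  84  88  83  81  83  92 125 192 164  41  73
 87  86  86  84  88  90  84  89  83  81  86  92 143 182  60  76  94
107  86  86  85  89  89  85  87
[... 160 characters left out ...]
  60  61  64
133 136 130 129 105  92 125 184 188 201 205 214 210 181  61  60  60
134 130 126 127 129 188 185 194 202 211 211 209 204 204 125  60  60
203 150 128 157 205 208 217 205 210 207 208 203 208 207 172 136  61
201 202 206 205 212 219 214 205 210 206 205 209 185 128 103  75  82
204 169 206 216 216 210 205 210 205 208 209 137 131 128  87  82  79
205  88 209 211 204 209 208 206 209 208 204 126 132 134 109  92  89
127  86 160 204 210 206 209 208 209 153 129 134 133 115  94 133 195
160 167 200 209 208 209 206 196 151 123 116  94  89 163 194 192 188
139 134  89  93  93  89  87  89  90  82 168 206 203 202 198 185 179
handle ends pred [[280.74810538 238.63006457]
 [316.44277102 236.99471796]]
```

Hole and patch fall within 1–2 px of their predicted positions (324,209) and (325,219). Now check that the lamp is level in the grip.

Run:
```python
from h import *
S=cam("side");im=cv2.imread("pics/side6.png");t=np.array([440.7,-31.6,191.7]);b=t+[24,0,-86.7]
print("pred lens top/bottom, back low, front low at near side",proj(S,[b+[66,0,51],b+[66,0,11],b+[-60,-30,0],b+[60,-30,0],b+[-60,-30,60],b+[60,-30,60]]).round(0).tolist())
g=im.max(2)[225:285,262:345]
for r in g[::2]: print(' '.join(f'{x//10:2d}' for x in r[::2]))
```

```text
pred lens top/bottom, back low, front low at near side [[320.0, 250.0], [320.0, 259.0], [281.0, 270.0], [319.0, 269.0], [280.0, 257.0], [319.0, 255.0]]
22 22 22 22 19  7  7  9 14  5  4  4  4  4  3  4  4  4  5 14 22 22 22 22 21 21 21 21 21 21 20 20 20 20 19 18 18 17 16 15 15 15
22 22 22 21 14  8  7  7  7  4  4  4  4  4  4  4  4  5  5 14 22 21 21 21 20 20 19 19 21 21 20 20 20 19 19 18 18 17 16 16 15 16
22 22 22 18 12 11 11 11  9  5  5  4  5  4  5  5  5  5  5 14 22 21 21 21 20 19 18 17 19 20 20 20 20 19 19 18 18 17 17 16 13 16
22 22 22 13 12 12 14 16 11  4  4  4  6  4  4  4  5  3  3 14 22 21 21 20 19 19 18 16 16 19 20 20 20 20 19 19 18 18 18 17 14 17
22 22 21 13 11 12 14 17 14  3  3  3  3  3  2  3  3  3  3 11 21 21 20 20 19 19 18 17 16 17 19 20 19 19 19 19 19 18 18 17 15 17
22 22 21 12 10 10 11 14 12  6  6  6  6  6  6  6  6  6  7  9 18 18 12 11 10 10  9  9 16 16 17 19 19 18 18 19 19 18 18 18 15 17
22 22 22 17  7  8  8 10  8  6  5  6  6  6  6  6  6  5  5  5  3  2  3  3  3  3  2  5 17 17 16 17 18 18 18 18 18 18 18 18 17 16
22 22 22 19  7  7  7  7  7  6  5  6  6  6  6  6  6  6  6  6  3  3 
[... 2131 characters left out ...]
2 22 22 22 22 22 18  8  8  8  8 11 13 21 23 22 22 23 23 23 22 22 20 19
17 17  8  4 15 17 14 19 22 22 22 22 22 22 22 22 22 22 22 22 22 22 22 22 19  8  7  7  8 15 20 21 22 22 22 22 23 23 22 22 21 20
17 19 16 14 19 16 13 14 19 21 22 22 22 22 22 22 22 22 22 22 22 22 22 22 19 11 11 11 13 19 21 21 22 22 22 22 23 23 22 22 21 20
19 16 19 18 15 12 16 14 16 18 18 19 18 20 21 22 22 22 22 22 22 22 22 22 20 16 17 17 18 19 22 22 22 22 22 22 23 23 23 22 21 20
20 19 17 15 14 16 17 16 16 18 19 18 16 10  9 13 14 21 22 22 22 22 22 22 22 17 18 20 20 20 22 22 22 22 22 22 23 23 23 22 21 20
18 19 18 21 19 16 15 15 14 18 19 19 16  8  8  8 11 21 22 22 22 22 22 22 22 16 20 20 20 20 21 22 22 22 22 22 23 23 23 22 22 20
```

The lamp sits level, its underside at row 269 and lens edge at column 320 as predicted. Move in and hold.

```bash
python3 -m jog '0 0 0 0.015 0 0 1;0 0 0 0.035 0 0 1;0 0 0 0.055 0 0 1;0 0 0 0.063 0 0 1;0 0 0 0.063 0 0 1;0 0 0 0.063 0 0 1;0 0 0 0.063 0 0 1;0 0 0 0.063 0 0 1;0 0 0 0.063 0 0 1;0 0 0 0.063 0 0 1'
for i in 1 2 3; do python3 -m jog '0 0 0 0 0 0 1;0 0 0 0 0 0 1;0 0 0 0 0 0 1;0 0 0 0 0 0 1;0 0 0 0 0 0 1;0 0 0 0 0 0 1;0 0 0 0 0 0 1;0 0 0 0 0 0 1;0 0 0 0 0 0 1;0 0 0 0 0 0 1'; done
python3 - <<'E'
from h import *
S=cam("side");C=cam("scene")
im=cv2.imread("pics/scene0.png")
# hook/hanger: refine from scene0 & side0; light-grey post & bar
c=lambda p:(220+(p[0]+.5)/3.3-.5,170+(p[1]+.5)/3.3-.5)
for n in ((104,372),(177,393)): print(c(n))
for f,(x0,x1,y0,y1),cc in (("scene0",(228,285,275,338),C),("side0",(290,345,165,230),S)):
    a=cv2.imread(f"pics/{f}.png")[y0:y1,x0:x1]; h=cv2.cvtColor(a,cv2.COLOR_BGR2HSV)
    m=((h[...,1]<60)&(h[...,2]<110)).astype(np.uint8)
    n,l,st,ce=cv2.connectedComponentsWithStats(m);k=1+np.argmax(st[1:,4]);print(f,st[k],ce[k])
    cn=max(cv2.findContours((l==k).astype(np.uint8),0,1)[0],key=len)
    (e,_,_)=cv2.fitEllipse(cv2.convexHull(cn));print(e,onz(cc,(e[0]+x0,e[1]+y0),6))
E
```

```text
t: 17.0
eef_pos: [465.1, -31.1, 190.9]
ee_rot: [-0.001, 1.0, -0.0, 0.0]
force: [1.1, -0.7, -3.5]
gripper_width: 0.171
grasp_force: 50.0
t: 18.0
eef_pos: [465.2, -31.0, 190.9]
ee_rot: [-0.001, 1.0, -0.0, -0.0]
force: [-0.9, 0.3, -4.0]
gripper_width: 0.167
grasp_force: 50.0
t: 19.0
eef_pos: [465.2, -31.1, 190.9]
ee_rot: [-0.001, 1.0, -0.0, 0.0]
force: [-1.0, -0.5, -3.4]
gripper_width: 0.166
grasp_force: 50.0
t: 20.0
eef_pos: [465.2, -31.1, 190.9]
ee_rot: [-0.001, 1.0, -0.0, 0.0]
force: [-0.7, 0.2, -4.2]
gripper_width: 0.169
grasp_force: 50.0
(251.16666666666666, 282.3787878787879)
(273.2878787878788, 288.74242424242425)
scene0 [  9   8  38  50 897] [27.03567447 40.73578595]
(26.14226531982422, 33.934776306152344) [568.4 330.7   6. ]
side0 [ 12  13  30  45 551] [26.51179673 44.95099819]
(25.2752685546875, 36.430816650390625) [541.8 415.6   6. ]
```

```bash
python3 -m jog '0 0 0 -0.02 0 0 1;0 0 0 -0.06 0 0 1;0 0 0 -0.1 0 0.03 1;0 0 -0.05 -0.12 0.02 0.1 1;0 0 -0.12 -0.14 0.06 0.18 1;0 0 -0.2 -0.15 0.12 0.24 1;0 0 -0.28 -0.16 0.21 0.25 1;0 0 -0.36 -0.16 0.3 0.25 1;0 0 -0.44 -0.16 0.39 0.25 1;0 0 -0.52 -0.165 0.48 0.25 1'
python3 -m jog '0 0 -0.08 0 0.09 0 1;0 0 -0.16 0 0.18 0 1;0 0 -0.24 0 0.27 0 1;0 0 -0.32 0 0.36 0 1;0 0 -0.33 0 0.43 0 1;0 0 -0.33 0 0.45 0 1;0 0 -0.33 0 0.45 0 1;0 0 -0.33 0 0.45 0 1'
python3 - <<'E'
from h import *
s=manip.state();print(s['eef_pos'],s['ee_rot'],s['joints'])
E
```

```text
t: 21.0
eef_pos: [398.4, 162.1, 291.0]
ee_rot: [0.399, 0.917, 0.0, 0.0]
force: [0.4, -0.3, -3.7]
gripper_width: 0.166
grasp_force: 50.0
t: 21.8
eef_pos: [398.8, 339.9, 290.6]
ee_rot: [0.618, 0.786, -0.001, 0.0]
force: [-0.4, -0.5, -4.2]
gripper_width: 0.168
grasp_force: 50.0
[398.77802384 339.94911963 290.62739148] [ 6.18484096e-01  7.85797129e-01 -5.34581170e-04  9.93213371e-05] [ 7.03347491e-01  1.26969795e-01  1.75603503e+00 -4.28307661e-04
  1.25959598e+00  4.66306964e-01]
```

```bash
python3 -m jog '0 0 0 0 0 -0.08 1;0 0 0 0 0 -0.16 1;0 0 0 0 0 -0.22 1;0 0 0 0 0 -0.238 1;0 0 0 0 0 -0.238 1'
python3 - <<'E'
from h import *
o=np.array([541,346.5]);y=np.radians(14);d=-np.array([np.cos(y),np.sin(y)])
P=lambda r,z:[*(o+d*r),z]
t=manip.state()['eef_pos'];print(t)
out=np.zeros((600,800,3),np.uint8)
for n,(x0,y0),X,sc in (("scene",(215,235),0,4),("side",(262,160),400,4)):
    c=cam(n);im=imaging.capture(n)[:,:,::-1].copy();cv2.imwrite(f"pics/{n}7.png",im)
    a=cv2.resize(im[y0:y0+100,x0:x0+100],(400,400),interpolation=2)
    b=cv2.resize(cv2.imread(f"pics/{n}0.png")[y0:y0+100,x0:x0+100],(400,400),interpolation=2)[80:280]
    q=((proj(c,[P(0,0),P(0,180),P(81,180),P(87,202)])-[x0,y0]+.5)*4).astype(int)
    print(n,q.tolist())
    for p in q: 
        cv2.circle(b,(int(p[0]),int(p[1])-80),2,(255,0,255),-1);cv2.circle(a,(int(p[0]),int(p[1])),2,(255,0,255),-1)
    out[:400,X:X+400]=a;out[400:,X:X+400]=b
cv2.imwrite("pics/c7.png",out)
E
```

```text
t: 22.3
eef_pos: [398.9, 339.7, 195.2]
ee_rot: [0.619, 0.785, -0.001, -0.0]
force: [0.5, -0.1, -4.3]
gripper_width: 0.169
grasp_force: 50.0
[398.88512907 339.74190457 195.24412505]
scene [[165, 332], [139, 183], [227, 227], [231, 211]]
side [[218, 215], [217, 62], [132, 77], [125, 58]]
```

View pics/c7.png

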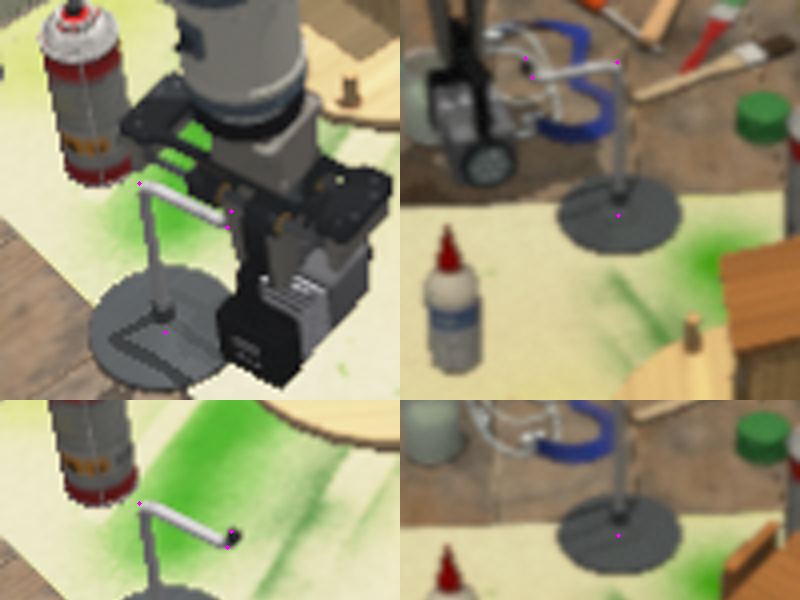

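The overlay agrees: predicted hook corner, bar end and tip (magenta) lie within ~2 px of the seen hook in both views, and the lamp stands just off the tip. Insert.

```bash
python3 -m jog '0 0 0 0.02 0.005 0 1;0 0 0 0.04 0.01 0 1;0 0 0 0.06 0.015 0 1;0 0 0 0.08 0.02 0 1;0 0 0 0.1 0.025 0 1;0 0 0 0.1 0.025 0 1'
python3 -m jog '0 0 0 0.02 0.005 0 1;0 0 0 0.04 0.01 0 1;0 0 0 0.06 0.015 0 1;0 0 0 0.08 0.02 0 1;0 0 0 0.1 0.025 0 1;0 0 0 0.113 0.028 0 1;0 0 0 0.113 0.028 0 1'
```

```text
t: 23.0
eef_pos: [440.4, 351.3, 195.6]
ee_rot: [0.619, 0.786, 0.0, 0.0]
force: [-0.2, -0.1, -3.4]
gripper_width: 0.166
grasp_force: 50.0
t: 23.7
eef_pos: [485.1, 362.3, 195.6]
ee_rot: [0.619, 0.786, 0.0, 0.0]
force: [-0.1, 0.3, -3.7]
gripper_width: 0.172
grasp_force: 50.0
```

```bash
python3 -m jog '0 0 0 0 0 -0.015 1;0 0 0 0 0 -0.03 1;0 0 0 0 0 -0.045 1;0 0 0 0 0 -0.05 1;0 0 0 0 0 -0.05 1'
python3 -m jog '0 0 0 0 0 -0.004 1;0 0 0 0 0 -0.008 1;0 0 0 0 0 -0.008 1;0 0 0 0 0 -0.008 1'
```

```text
t: 24.2
eef_pos: [483.9, 361.9, 175.1]
ee_rot: [0.619, 0.786, -0.001, -0.0]
force: [-0.4, -0.2, -3.6]
gripper_width: 0.167
grasp_force: 50.0
t: 24.6
eef_pos: [484.4, 362.2, 172.5]
ee_rot: [0.619, 0.786, 0.0, 0.0]
force: [-0.7, -0.0, -3.8]
gripper_width: 0.171
grasp_force: 50.0
```

```bash
python3 -m jog '0 0 0 0 0 -0.003 1;0 0 0 0 0 -0.003 1;0 0 0 0 0 -0.003 1'
python3 -m jog '0 0 0 0 0 -0.003 1;0 0 0 0 0 -0.003 1;0 0 0 0 0 -0.003 1'
```

```text
t: 24.9
eef_pos: [484.5, 362.3, 171.6]
ee_rot: [0.619, 0.786, 0.0, 0.0]
force: [-0.6, 0.6, 0.3]
gripper_width: 0.17
grasp_force: 50.0
t: 25.2
eef_pos: [484.6, 362.4, 171.2]
ee_rot: [0.619, 0.786, 0.001, 0.0]
force: [-2.7, -1.1, 6.9]
gripper_width: 0.165
grasp_force: 50.0
```

```bash
python3 -m jog '0 0 0 0 0 0.002 1;0 0 0 0 0 0.002 0.6;0 0 0 0 0 0.002 0.5;0 0 0 0 0 0.002 0.4;0 0 0 0 0 0.002 0.3;0 0 0 0 0 0.002 0.2;0 0 0 0 0 0.002 0.2;0 0 0 0 0 0.002 0.2;0 0 0 0 0 0.002 0.2;0 0 0 0 0 0.002 0.2'
python3 -m jog '0 0 0 0 0 0 0.2;0 0 0 0 0 0.01 0.2;0 0 0 0 0 0.03 0.2;0 0 0 0 0 0.06 0.2;0 0 0 0 0 0.12 0.2;0 0 0 0 0 0.2 0.2;0 0 0 0 0 0.3 0.2;0 0 0 0 0 0.4 0.2;0 0 0 0 0 0.4 0.2;0 0 0 0 0 0.4 0.2'
python3 - <<'E'
from h import *
S=cam("side");a=imaging.capture("side");
b=np.array([490,334.,85]);  # expected lamp base when hung
print(proj(S,[b,b+[0,0,114]]).round())
u,v=proj(S,[b+[0,0,50]])[0].astype(int)
g=a.max(2)[v-35:v+35,u-40:u+40]
for r in g[::2]: print(''.join('#' if x<60 else '+' if x<110 else '.' for x in r))
import time
d=cv2.absdiff(a,imaging.capture("side"))[v-35:v+35,u-40:u+40];print("motion",d.max(),(d>25).sum())
E
```

```text
t: 26.2
eef_pos: [484.4, 362.2, 170.9]
ee_rot: [0.619, 0.786, -0.0, 0.0]
force: [0.5, 0.0, 0.4]
gripper_width: 0.398
grasp_force: 0.0
t: 27.2
eef_pos: [484.7, 362.5, 332.8]
ee_rot: [0.619, 0.786, 0.002, 0.0]
force: [0.4, 0.6, -1.2]
gripper_width: 0.395
grasp_force: 0.0
[[303. 198.]
 [302. 173.]]
....+++++.......+.....+...++++++...............................+++++............
......................+.++++++++.........................................+......
...........................+++.......+++................................+.......
..........................+++++........++++............................+........
...........................++.+...........++++........................+.........
.............................................++++....................++.........
..................................++............++++................++..........
............................++++++###++..............++............++++++++.....
+.........................++++....+####+++............++++........+++++++++.....
+.....................+++++........+####+.++...+.........++++....+++++++++
[... 1343 characters left out ...]
##++++++++###++++++++++++...............
++++++++++++++++++#######+++++++++++++######+++######++++##++++++++.............
++++++++++++++++++++###+#++++++++++++++##################++++++++++++...........
+++++++++++++++++++++++++..............+#################++++++++++++...........
........................................################++++++++++++++..........
.......................................+###############+++++++++++++++..........
........................................+##############++++++++++++++...........
..........................................+############+++++++++++++............
...........+................................+########+++++++++++++..............
motion 22 0
```

```bash
python3 -m jog '0 0 0 0 0 0 0.2;0 0 0 0 0 0.05 0.2;0 0 0 0 0 0.1 0.2;0 0 0 0 0 0.1 0.2;0 0 0 0 0 0.1 0.2;0 0 0 0 0 0.1 0.2;0 0 0 0 0 0.1 0.2;0 0 0 0 0 0.1 0.2;0 0 0 0 0 0.1 0.2;0 0 0 0 0 0.1 0.2'
python3 -m jog '0 0 0 0 0 0 0.2;0 0 0 0 0 0 0.2;0 0 0 0 0 0 0.2;0 0 0 0 0 0 0.2;0 0 0 0 0 0 0.2;0 0 0 0 0 0 0.2;0 0 0 0 0 0 0.2;0 0 0 0 0 0 0.2;0 0 0 0 0 0 0.2;0 0 0 0 0 0 0.2'
python3 - <<'E'
from h import *
a=[]
for n in ("side","scene"): a.append(imaging.capture(n))
S=cam("side");u,v=proj(S,[[490,334.,135]])[0].astype(int)
for r in a[0].max(2)[v-25:v+35:2,u-15:u+25]: print(''.join('#' if x<60 else '+' if x<110 else '.' for x in r))
E
python3 -m jog '0 0 0 0 0 0 0.2;0 0 0 0 0 0 0.2;0 0 0 0 0 0 0.2;0 0 0 0 0 0 0.2;0 0 0 0 0 0 0.2;0 0 0 0 0 0 0.2' >/dev/null
python3 - <<'E'
from h import *
S=cam("side");u,v=proj(S,[[490,334.,135]])[0].astype(int)
a=imaging.capture("side");cv2.imwrite("pics/side9.png",a[:,:,::-1])
for r in a.max(2)[v-25:v+35:2,u-15:u+25]: print(''.join('#' if x<60 else '+' if x<110 else '.' for x in r))
b=cv2.imread("pics/side7.png")[:,:,::-1]; 
d=cv2.absdiff(a,b).max(2)>40; ys,xs=np.where(d[230:460,240:440]); print("diff px outside arm/lamp",len(ys),(xs.min()+240,xs.max()+240,ys.min()+230,ys.max()+230) if len(ys) else '')
E
```

```text
t: 28.3
eef_pos: [484.3, 362.1, 370.7]
ee_rot: [0.619, 0.786, -0.0, -0.0]
force: [0.4, 1.2, -0.9]
gripper_width: 0.401
grasp_force: 0.0
t: 29.3
eef_pos: [484.4, 362.2, 370.9]
ee_rot: [0.619, 0.786, 0.0, -0.0]
force: [0.2, -0.4, 0.1]
gripper_width: 0.396
grasp_force: 0.0
....................++++................
.........++............++++.............
...+++++###+++..............++..........
.++++....+####++.............++++.......
++........+####+.++...++........++++....
..........+#####+++..++++.......+++++++.
..........+######+...++.....++++...+++++
.....+#++++#######++..........++++......
.....+++......+####+++++++++++++++++....
.....+##++++++########+++++++++++++++++.
....+#####++++########+++++++++++++++...
.....++........++#####++++++++++++++++++
...++#++++++..+++####+++++++++++++++++++
+++++##++++++++++####+++++++++++++++++++
+++++##++++++++++#####++++++++++++++++++
....++#+++++++++++####++++++++++++++++++
...++++++++++...+++###++++++++++++++++++
++++++++++##+++++##########++++++++++++.
+++++++++++#########+++++##++++.........
++++++++++#######+++++++++#++++...+.....
+++++++++
[... 957 characters left out ...]
+++++++++++++++++
+++++##++++++++++#####++++++++++++++++++
....++#+++++++++++####++++++++++++++++++
+..++++++++++...+++###++++++++++++++++++
++++++++++##+++++##########++++++++++++.
+++++++++++#########+++++##++++.........
++++++++++#######+++++++++#++++...+.....
+++++++++++#####++.+++++++#++++...+.....
++++++++++++#####++++++++###++++++++++++
+++++++++++++######+++######++++#+++++++
++++++++++++++##################++++++++
..............++################++++++++
...............################+++++++++
..............+################+++++++++
...............+##############++++++++++
.................+############++++++++++
...................+########++++++++++++
diff px outside arm/lamp 0
```

The lamp hangs at rest on the hook and nothing else has moved, so I'm handing in.

```bash
python3 -c "
from rig import manip
print(manip.close_job())"
```

```text
the job is handed in; nothing more can be done
None
```

I handed the job in at about 30 s of robot time, but no verdict came back: the nest box faces the bench front (measured angle about 0°), the lamp was held still at the patch for about 3 s at an estimated 60 mm, and it now hangs at rest on the hook with the gripper clear and no sign that the box or the other objects were disturbed.

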